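Stamp a mounted plate in the lever press and tray it

ROBOT

A 6-joint arm with a two-finger parallel gripper is mounted at the origin on the work surface. World frame = base frame: x ahead of the robot, y to its left, z up, the work surface at z = 0. Lengths are in m, angles in rad, forces in N, time in s.
With the tool pointing down it reaches from about 0.35 to 0.975 m from the base axis. Payload 4.9 kg.
Tool frame: the origin (TCP) lies at the very end of the fingers, on their centre line; the grasp point (between the pads) lies 19 mm behind it; x points along the fingers, y is the direction in which the jaws open and shut, and the axes are right-handed (so a half turn about x gives the same grasp; the last joint's range is limited). The gripper opens to 85 mm and grips with 20 to 120 N. Pads are 22 mm wide; open, the fingers measure 114 mm over their backs; the gripper's body (76 mm by 85 mm) begins 54 mm behind the grasp point. The pads swing forward as they close: fully open they stand 13 mm farther back than shut.
Start: joints at [1.004, 0.053, 1.613, -0, 1.476, -0.119], TCP at [0.271, 0.563, 0.231] pointing down, gripper open.
Joint ranges: [-3.01, 3.01], [-1.01, 2.22], [0.06, 2.58], [-1.02, 4.17], [0.09, 2.62], [-3.14, 3.14]. Speed limits (rad/s): [2.57, 2.57, 3.14, 3.14, 3.14, 3.14].

INTERFACE

Orientations are given as a unit quaternion [w, x, y, z].
In Python, from plant import manip gives the robot as it stands.
- The arm moves only by the tool play_rows, never from a script. Its argument "plan" is a list of rows, each a list of 5 numbers: the shift along the tool's x, y, z in mm, then the turn about the tool's x in rad, then the closure, from -1 (fully open) to 1 (shut). A call has 1 to 8 rows; each row is the pose to reach, as a shift and turn from the pose commanded when the call began, along the tool's axes at that moment; what a row does not reach only later rows make up. A row lasts 1/8 s, in which the tool goes at most 62.5 mm and 10.7 degrees, less where a joint would pass 70% of its speed; a pose out of reach is approached as far as the arm can. A call with a gripper value outside its range is refused whole. The fingers move at their own pace and stop on an object; the grip force is fixed at half the most. Time passes only in rows, so rows that repeat a pose let the fingers close. It gives the time, the measured TCP pose, the force and the opening at its end, in the units of the state.
- manip.state(): the state, without advancing time (a new reading comes with each control period).
- manip.grab_frame(name): name is "side" or "top" or "wrist"; returns a dict with "img" (400x640x3 uint8, red, green, blue), "range_z" (400x640 float32, m along the optical axis (not along the pixel's ray), 0 where there is no reading), "fx", "fy", "cx", "cy" (pixels), "origin" and "rotation" of the camera in the world. Camera axes: x right, y up, looking along -z (the intrinsics and any distortion apply to the point x, -y, -z); pixel columns grow to the right and rows downward; lengths in m; the calibration is good to about 2 mm. A picture is of the moment at which its call begins.
- manip.job_done(): hands the job in, once; it reports no verdict.
The state is a dict: "time": time; "joint_pos": joint angles; "joint_vel": joint speeds; "joint_efforts": joint torques, N m; "tool_pos": TCP position; "tool_rot": TCP orientation; "contact_force": force on the tool from outside, world axes, zero at the start; "ft_torque": the same for the moment, N m; "gripper_width": opening from 0.0 (shut) to 1.0 (fully open).
Only numpy, scipy, OpenCV 4.12 (cv2) and the standard library are available. Lean on these libraries where they do the work, as an engineer would, in place of code of your own. Each camera call takes 0.05 s, during which the arm holds its last target. There are 200 camera calls.

TASK

Slide the plate carrier nose first along the guides of the lever press, under its guard, fully home against the back stop; with it there, swing the press lever all the way down to its stop so that the foot presses the plate, and let it return to the top. Then draw the carrier out and set it down, not drop it, flat in the shallow aluminium tray, right way up. Leave the tin, jar, wood block and brayer where they are.

Things in the scene. Friction and masses are not known exactly. Their poses are not given: they have to be found in the camera images.
- carrier: plate carrier, loose, 0.28 kg: plywood board 180 x 70 x 16 mm, flat, a 72 x 58 x 2 mm copper plate on top at the nose end and an upright wooden rib (56 long, 18 wide, its top 56 mm above the underside) along the centre line towards the tail, centred at x = -45, y = 0. Origin: centre of the underside; x points to the nose (board x = -90 to +90 mm), z up
- carrier_grip (a point): point on the carrier to grasp: middle of the rib, 38 mm above the underside at x = -45 mm; pinch the rib across its 18 mm (along the carrier's y)
- carrier_nose (a point): middle of the nose edge of the carrier, at its underside (x = +90 mm)
- press: grey bench lever press, fixed. Origin on the bench; its mouth looks to its -x, the carrier goes in along +x. Steel bed 30 mm high, x = -150 to +110, y = -65 to +65 mm. Head 100 mm wide over x = -30 to +110, z = 100 to 200 mm (a cap on top to 242); a guard plate at its front (x = -33) leaves a slot 26 mm high above the bed. With the carrier home its rib is centred at x = -105 mm
- press_stop (a point): foot of the back stop, on the bed's top, middle of the guides (press x = +30, y = 0, z = 30 mm; axes as the press). Two guide rails 12 mm high stand on the bed 73.4 mm apart from press x = -100 to +30 mm, with flared ends out to x = -140 mm (about 100 mm apart at the mouth)
- press_foot: round rubber foot, 36 mm across, under the head at x = 0, y = 0 of the press; underside 30 mm above the bed at rest; the lever drives it 16 mm down onto the plate, it gives on a spring of its own
- press_lever (a joint): angle of the lever, rad: 0 up at rest (a spring holds it there), 0.96 fully down at its stop; about 4 N at the handle to start, 12 N at the end; springs back when let go
- press_grip (a point): middle of the lever's black handle bar (24 mm thick, 75 mm long, level, along the press's y); moves with the lever. The lever arm is at press y = -100 mm, the bar runs outwards from it to y = -175 mm. The bar is 170 mm from the hinge, 50 degrees above level at rest, towards the mouth, and 5 degrees below level at the stop
- press_hinge (a point): point on the lever's hinge axis (along the press's y), in line with press_grip: x = +30, y = -135, z = 170 mm in the press frame
- tray: shallow aluminium tray, fixed, 215 x 105 mm outside, rim 16 mm high, walls and floor 4 to 5 mm thick; long side along its x. Origin: centre of the underside
- tray_in (a point): centre of the tray's inner floor
- tin: bystander: steel tin, 76 mm across, 85 mm high; origin at its underside
- jar: bystander: amber glass jar, 66 mm across, 105 mm high; origin at its underside
- woodblock: bystander: bare wood block 140 x 80 x 23 mm, no rib; origin: centre of its underside
- brayer: bystander: ink roller 110 mm wide, 44 mm across, with a handle of about 170 mm towards its -x; origin under the roller

How it is judged:
By the outcome, as a careful person would: the job done as asked, in the order asked, and still so for the second after the job is handed in, with the robot touching nothing.
It also fails if it takes over 72 s, if anything falls off the work surface, if the arm or the gripper's body presses on something with over 40 N, if the wrist force passes 120 N, or if a joint passes its speed limit or range.

## Working session

There is one attempt and no reset: what is moved stays moved. The work goes in short steps, Python scripts to look and compute and a tool call to move; the robot and the scene stay as the last step left them, time stands still between calls to the robot, and variables do not carry over. Pictures are saved under pics/ and viewed, about 8 in all and at most 12, crops included, and the job is handed in when it is done.

Besides the shell and the picture viewer there is one more tool, called after "Emit:" as a command line: name --pt "numbers of a row" for each row, then --argument value for the rest. play_rows: Moves the arm, as the interface text tells. Its arguments: {"type":"object","properties":{"plan":{"type":"array"}},"required":["plan"]}

```bash
mkdir -p pics; ls; cat > h.py <<'E'
import numpy as np, cv2
from plant import manip
def grab(n):
    f=manip.grab_frame(n); np.savez(f'{n}.npz',**f); return f
def pts(f):
    z=f['range_z']; v,u=np.indices(z.shape)
    P=np.stack([(u-f['cx'])/f['fx']*z,-(v-f['cy'])/f['fy']*z,-z],-1)
    W=P@np.asarray(f['rotation']).T+np.asarray(f['origin']); W[z==0]=np.nan; return W
def save(n,img): cv2.imwrite('pics/'+n+'.png',img[...,::-1])
E
python3 - <<'E'
from h import *
print(manip.state())
for n in('top','side'):
    f=grab(n); save(n+'1',f['img']); print(n,f['fx'],f['fy'],f['cx'],f['cy'],f['origin'],np.round(f['rotation'],3),[k for k in f])
E
```

```text
pics
{'time': 0.0, 'joint_pos': array([ 1.00399479e+00,  5.33370377e-02,  1.61430390e+00,  1.08214124e-05,
        1.47596890e+00, -1.18996313e-01]), 'joint_vel': array([ 1.70179386e-03, -2.48745159e-04, -1.98719522e-03,  1.61903204e-03,
       -1.11198928e-05, -1.05786265e-03]), 'joint_efforts': array([ 4.02487121e-04, -3.93700433e+01, -3.70159650e+01, -1.63366867e-04,
        7.37683353e-03, -1.31318956e-05]), 'tool_pos': array([0.27027816, 0.56285202, 0.23006938]), 'tool_rot': array([ 0.68921243,  0.15633341,  0.68969917, -0.15767417]), 'contact_force': array([0.46380281, 0.08004815, 0.08455904]), 'ft_torque': array([-0.029649  ,  0.03324464, -0.04794933]), 'gripper_width': 0.9999296619357216}
top 462.6843359353945 462.6843359353945 320.2741440816725 195.27828025996158 [ 0.44605603 -0.02057836  1.17308493] [ 0.713  0.029 -0.046 -0.699] ['img', 'range_z', 'fx', 'fy', 'cx', 'cy', 'origin', 'rotation']
side 473.690722092747 473.690722092747 326.52048557379055 191.24834551792864 [1.01928362 0.54027298 1.20450576] [0.318 0.108 0.288 0.897] ['img', 'range_z', 'fx', 'fy', 'cx', 'cy', 'origin', 'rotation']
```

```bash
sed -i "s/^from plant.*/from plant import manip\nfrom scipy.spatial.transform import Rotation as R\ndef rot(q): q=np.asarray(q,float); return R.from_quat([q[1],q[2],q[3],q[0]]).as_matrix()/; s/np.asarray(f\['rotation'\]).T/rot(f['rotation']).T/" h.py; cat h.py | head -8
```

```text
import numpy as np, cv2
from plant import manip
from scipy.spatial.transform import Rotation as R
def rot(q): q=np.asarray(q,float); return R.from_quat([q[1],q[2],q[3],q[0]]).as_matrix()
def grab(n):
    f=manip.grab_frame(n); np.savez(f'{n}.npz',**f); return f
def pts(f):
    z=f['range_z']; v,u=np.indices(z.shape)
```

View pics/top1.png

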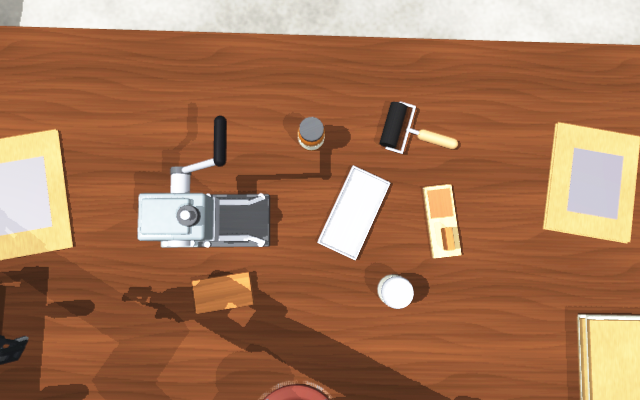

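View pics/side1.png

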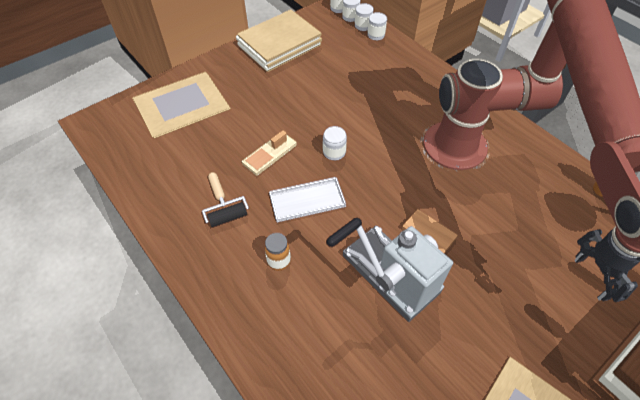

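Top view: press at px (138–270, 195–247), mouth facing right (world −y), handle at (220,140). Carrier at (442,222) with copper/nose up, rib at (450,238); tray at (354,212); wood block (222,292), tin (396,291), jar (311,132), brayer (400,125). The side view agrees.

```bash
python3 - <<'E'
from h import *
f=dict(np.load('top.npz')); W=pts(f); img=f['img']
O=f['origin'];Rm=rot(f['rotation'])
def ray(u,v,h):
    d=Rm@np.array([(u-f['cx'])/f['fx'],-(v-f['cy'])/f['fy'],-1]); return O+d*(h-O[2])/d[2]
def box(name,u0,v0,u1,v1,zlo,zhi,h):
    m=np.zeros(img.shape[:2],np.uint8); Z=W[v0:v1,u0:u1,2]; m[v0:v1,u0:u1]=((Z>zlo)&(Z<zhi))
    c=max(cv2.findContours(m,0,1)[0],key=cv2.contourArea).reshape(-1,2)
    P=np.array([ray(u,v,h)[:2] for u,v in c])*1000
    r=cv2.minAreaRect(P.astype(np.float32)); print(name,np.round(r[0],1),np.round(r[1],1),round(r[2],2),'npx',m.sum(),'z',np.round(np.nanmedian(W[...,2][m>0]),4)); return m
print('bench z',np.nanmedian(W[320:370,460:540,2]))
box('carrier',415,175,470,265,.008,.03,.016)
box('rib',415,175,470,265,.045,.07,.056)
box('tray',310,160,395,265,.010,.03,.016)
box('trayfloor',310,160,395,265,.002,.009,.005)
box('handle',205,110,235,170,.2,.36,.30)
box('bed',205,185,280,255,.02,.036,.03)
box('rails',205,185,280,255,.037,.06,.042)
box('head',130,185,215,255,.19,.21,.2)
m=(W[...,2]>.2)&(W[...,2]<.36); m[:, :205]=0;m[:,235:]=0;m[:110]=0;m[172:]=0
print('handle pts',np.nanmean(W[m],0),np.nanmin(W[m],0),np.nanmax(W[m],0))
hsv=cv2.cvtColor(img,cv2.COLOR_RGB2HSV)
c=img[195:212,432:450].reshape(-1,3).mean(0);print(c)
E
```

```text
bench z -0.001229489214266355
carrier [ 511.2 -354.6] [179.5  72.2] 7.47 npx 1772 z 0.0158
rib [ 466.6 -360.1] [55.4 20.3] 8.16 npx 190 z 0.0546
tray [ 528.4 -132.5] [104.8 214.5] 66.11 npx 413 z 0.0146
trayfloor [ 529.2 -133.4] [ 97.2 208.3] 66.25 npx 2637 z 0.0037
handle [637.5 156. ] [ 38.1 102.6] 82.96 npx 691 z 0.3088
bed [502.6 156.5] [130.2 156. ] 1.7 npx 2294 z 0.0291
rails [458.  141.4] [112.   18.5] 85.74 npx 483 z 0.0415
head [496.8 266.9] [115.3 138.8] 2.53 npx 2076 z 0.1998
handle pts [0.63438619 0.15398225 0.30558712] [0.59042632 0.14059469 0.25850133] [0.68691721 0.18879096 0.31532415]
[252.06535948 189.03267974 121.22222222]
```

```bash
python3 - <<'E'
from h import *
f=dict(np.load('top.npz')); img=f['img']
a=cv2.resize(img[165:265,130:290],None,fx=5,fy=5,interpolation=cv2.INTER_CUBIC); save('presscrop',a)
W=pts(f)
for v in (205,212,220,230,238): print(v,[int(1000*z) if z==z else -1 for z in W[v,200:280:3,2]])
E
```

```text
205 [198, 198, 184, 156, 123, 106, 72, 38, 39, 39, 36, 35, 31, 37, 33, 35, 31, 29, 32, 26, 26, 27, 29, 25, 0, 1, 1]
212 [197, 196, 184, 152, 125, 107, 69, 30, 35, 28, 30, 25, 27, 31, 29, 29, 30, 31, 28, 27, 25, 29, 28, 26, 0, 1, 2]
220 [202, 196, 184, 155, 118, 102, 69, 29, 29, 28, 27, 24, 28, 30, 28, 29, 28, 28, 28, 28, 28, 31, 26, 22, 0, 0, 0]
230 [201, 198, 183, 152, 124, 99, 66, 30, 28, 26, 26, 27, 26, 27, 31, 29, 29, 29, 27, 32, 31, 33, 23, 22, -1, 0, -3]
238 [200, 192, 173, 143, 114, 102, 63, 41, 42, 44, 41, 38, 40, 40, 44, 41, 45, 41, 41, 40, 31, 28, 30, 21, -2, 1, 1]
```

View pics/presscrop.png

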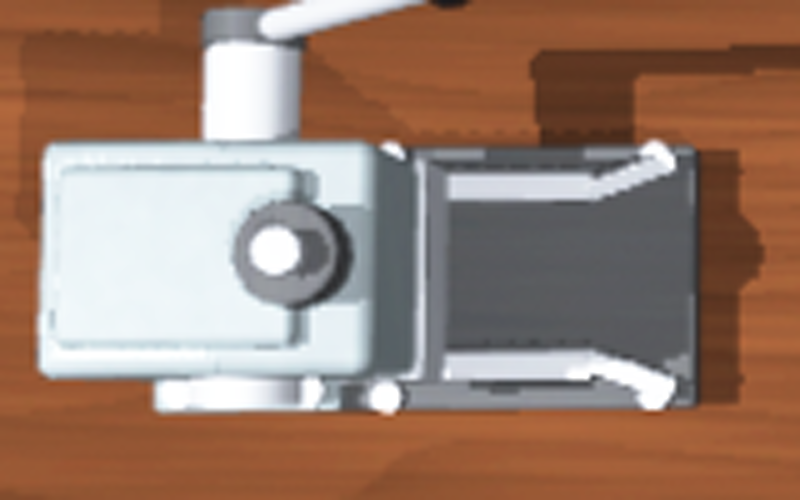

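Crop shows the rails' inner edges at crop rows ~197 and ~352 for columns 450–590, the flares opening to the right, and the bed front at column ~695. Now fit those edges properly.

```bash
python3 - <<'E'
from h import *
f=dict(np.load('top.npz')); img=f['img']; W=pts(f)
O=f['origin'];Rm=rot(f['rotation'])
def ray(u,v,h):
    d=Rm@np.array([(u-f['cx'])/f['fx'],-(v-f['cy'])/f['fy'],-1]); return (O+d*(h-O[2])/d[2])*1000
g=cv2.GaussianBlur(cv2.cvtColor(img,cv2.COLOR_RGB2GRAY),(3,3),0).astype(float)
def sub(a,i0,sign):
    d=np.gradient(a)*sign; i=int(np.argmax(d)); 
    if 0<i<len(d)-1:
        den=d[i-1]-2*d[i]+d[i+1]; i=i+(0.5*(d[i-1]-d[i+1])/den if den else 0)
    return i0+i
def edgev(cols,v0,v1,sign,h):
    P=np.array([ray(u,sub(g[v0:v1,u],v0,sign),h)[:2] for u in cols])
    l=cv2.fitLine(P.astype(np.float32),cv2.DIST_HUBER,0,.01,.01).ravel(); 
    if l[1]<0:l[:2]*=-1
    print('dir',round(np.degrees(np.arctan2(l[1],l[0])),2),'pt',np.round(l[2:],1),'res',np.round(np.std((P-l[2:])@[-l[1],l[0]]),2));return l
C=range(221,245)
a=edgev(C,201,210,-1,.042); b=edgev(C,230,240,1,.042)
c=edgev(range(221,265),240,252,-1,.03)
P=np.array([ray(sub(g[v,262:276],262,s),v,.03)[:2] for v in range(205,230) for s in(1,)])
# bed front by depth mask
m=(W[...,2]>.015)
Q=np.array([ray(np.where(m[v,255:285])[0].max()+255+.5,v,.03)[:2] for v in range(203,238)])
print('front',np.round(np.median(Q,0),1),np.round(np.polyfit(Q[:,0],Q[:,1],1),3), 'grad',np.round(np.median(P,0),1))
m=(W[...,2]>.015)&(W[...,2]<.036)
for u in (222,240,258):
    r=np.where(W[185:255,u,2]>.015)[0]+185; print(u,ray(u,r.min()-.5,.03)[:2].round(1),ray(u,r.max()+.5,.03)[:2].round(1))
s=manip.state(); print('tool axes',rot(s['tool_rot']).round(3))
# knob/post centre of foot axis: guard top edge
for v in (205,215,225): print([int(1000*z) for z in W[v,212:224,2]], [ray(u,v,.1)[:2].round(0) for u in (217,)])
E
```

```text
dir 91.14 pt [539.6 165.3] res 0.17
dir 91.95 pt [465.3 172.4] res 0.09
dir 88.1 pt [453.  152.2] res 4.35
front [504.2  77.3] [3.0000e-02 6.2327e+01] grad [511.6  74.5]
222 [564.9 196.3] [437.2 191.1]
240 [568.3 152.1] [438.  147.3]
258 [569.3 107.6] [438.8 103.4]
tool axes [[-0.001  0.433  0.901]
 [-0.002  0.901 -0.433]
 [-1.    -0.002 -0.   ]]
[123, 117, 108, 106, 93, 82, 72, 57, 41, 38, 40, 40] [array([533., 194.])]
[124, 112, 104, 105, 93, 84, 68, 58, 30, 31, 27, 32] [array([510., 193.])]
[120, 108, 110, 104, 92, 80, 70, 28, 31, 27, 26, 26] [array([487., 192.])]
```

```bash
cat >> h.py <<'E'
def to(*targets):
    "shift (mm, tool axes) and turn (rad) from the present pose to (x,y,z mm, yaw of tool y in deg)"
    s=manip.state(); A=rot(s['tool_rot']); p=s['tool_pos']*1000; yaw=np.degrees(np.arctan2(A[1,1],A[0,1]))
    print('t',round(s['time'],2),'pos',p.round(1),'yaw',round(yaw,2),'F',s['contact_force'].round(1),'w',round(float(s['gripper_width']),3))
    for t in targets:
        d=(t[3]-yaw+180)%360-180
        print(t,'->',(A.T@(np.array(t[:3])-p)).round(1),round(-np.radians(d),3))
E
python3 -c "
from h import *
to((466.5,-360.3,200,-82.5))"
```

```text
t 0.1 pos [270.3 562.9 230.2] yaw 64.34 F [0.1 0.6 0.2] w 1.001
(466.5, -360.3, 200, -82.5) -> [  31.4 -747.2  576.6] 2.563
```

Emit:
play_rows --pt "2 -46 36 0.16 -1" --pt "4 -93 72 0.32 -1" --pt "6 -140 108 0.48 -1" --pt "8 -187 144 0.64 -1" --pt "10 -233 180 0.8 -1" --pt "12 -280 216 0.96 -1" --pt "14 -327 252 1.12 -1" --pt "16 -373 288 1.28 -1"

```text
time: 1.1
tool_pos: [0.3685, 0.1007, 0.215]
tool_rot: [0.458, 0.539, 0.458, -0.539]
contact_force: [0.9, -0.2, -0.0]
gripper_width: 0.998
```

```bash
python3 -c "
from h import *
to((466.5,-360.3,200,-82.5))"
```

```text
t 1.1 pos [368.5 100.7 215. ] yaw -9.27 F [ 0.9 -0.2 -0. ] w 0.998
(466.5, -360.3, 200, -82.5) -> [ 15.  171.  439.1] 1.278
```

Emit:
play_rows --pt "5 43 110 0.32 -1" --pt "8 86 220 0.64 -1" --pt "12 129 330 0.96 -1" --pt "15 171 439 1.28 -1" --pt "15 171 439 1.28 -1" --pt "15 171 439 1.28 -1" --pt "15 171 439 1.28 -1" --pt "15 171 439 1.28 -1"

```text
time: 2.1
tool_pos: [0.4686, -0.3606, 0.1993]
tool_rot: [-0.046, -0.705, -0.046, 0.706]
contact_force: [-0.5, 1.5, 0.1]
gripper_width: 1.003
```

```bash
python3 -c "
from h import *
to((466.5,-360.3,200,-82.5),(466.5,-360.3,23,-82.5))
f=grab('wrist'); save('wrist1',f['img']); W=pts(f); print(f['origin'],f['rotation'])
Z=W[...,2]
m=((Z>.048)&(Z<.064)&(np.hypot(W[...,0]-.4665,W[...,1]+.36)<.05))
P=W[m][:,:2]*1000; print(m.sum(), cv2.minAreaRect(P.astype(np.float32)))
m=((Z>.010)&(Z<.024)&(np.hypot(W[...,0]-.51,W[...,1]+.355)<.12)); P=W[m][:,:2]*1000; print(m.sum(), cv2.minAreaRect(P.astype(np.float32)))
"
```

```text
t 2.1 pos [ 468.6 -360.6  199.3] yaw -82.51 F [-0.5  1.5  0.1] w 1.003
(466.5, -360.3, 200, -82.5) -> [-0.7 -0.5  2.1] -0.0
(466.5, -360.3, 23, -82.5) -> [176.3  -0.4   1.9] -0.0
[ 0.53320476 -0.35222767  0.34160816] [ 0.74548065 -0.09780365  0.08625333 -0.65364624]
1228 ((467.46539306640625, -363.0518798828125), (56.16117858886719, 17.496469497680664), 8.050714492797852)
12078 ((512.2072143554688, -357.3649597167969), (178.95066833496094, 70.21501922607422), 7.729844570159912)
```

Emit:
play_rows --pt "60 1 1.5 0 -1" --pt "110 1 1.5 0 -1" --pt "140 1 1.5 0 -1" --pt "160 1 1.5 0 -1" --pt "170 1 1.5 0 -1" --pt "176 1 1.5 0 -1" --pt "176 1 1.5 0 -1" --pt "176 1 1.5 0 -1"

```text
time: 3.15
tool_pos: [0.4683, -0.3597, 0.0255]
tool_rot: [0.048, 0.706, 0.047, -0.705]
contact_force: [-0.2, 0.2, -0.2]
gripper_width: 0.999
```

Emit:
play_rows --pt "0 0 0 0 1" --pt "0 0 0 0 1" --pt "0 0 0 0 1" --pt "0 0 0 0 1" --pt "0 0 0 0 1" --pt "0 0 0 0 1"

```text
time: 3.9
tool_pos: [0.4679, -0.3596, 0.0249]
tool_rot: [0.048, 0.706, 0.047, -0.705]
contact_force: [0.6, -1.9, 3.1]
gripper_width: 0.201
```

```bash
python3 -c "
from h import *
to((466.5,-360.3,23,-82.5))"
```

```text
t 3.9 pos [ 467.9 -359.6   24.9] yaw -82.33 F [ 0.6 -1.9  3.1] w 0.201
(466.5, -360.3, 23, -82.5) -> [1.9 0.5 1.5] 0.003
```

Emit:
play_rows --pt "-20 0 0 0 1" --pt "-50 0 0 0 1" --pt "-70 0 0 0 1" --pt "-70 0 0 0 1"

```text
time: 4.4
tool_pos: [0.4687, -0.36, 0.0968]
tool_rot: [0.048, 0.707, 0.046, -0.705]
contact_force: [0.4, 0.8, -1.1]
gripper_width: 0.197
```

```bash
python3 -c "
from h import *
to((509.4,-83,90,1.6))"
```

```text
t 4.4 pos [ 468.7 -360.    96.8] yaw -82.33 F [ 0.4  0.8 -1.1] w 0.197
(509.4, -83, 90, 1.6) -> [   6.1 -269.1  -77.3] -1.465
```

Emit:
play_rows --pt "3 -40 -10 -0.18 1" --pt "3 -80 -20 -0.36 1" --pt "3 -120 -32 -0.54 1" --pt "3 -160 -44 -0.72 1" --pt "4 -200 -56 -0.9 1" --pt "5 -240 -68 -1.08 1" --pt "6 -269 -77 -1.26 1" --pt "6 -269 -77 -1.44 1"

```text
time: 5.4
tool_pos: [0.507, -0.0798, 0.0866]
tool_rot: [0.502, 0.497, 0.504, -0.497]
contact_force: [-0.4, 0.3, -1.3]
gripper_width: 0.199
```

Emit:
play_rows --pt "0 0 0 -0.03 1" --pt "0 0 0 -0.03 1"

```text
time: 5.65
tool_pos: [0.5075, -0.0823, 0.0876]
tool_rot: [0.507, 0.492, 0.508, -0.493]
contact_force: [0.5, 0.2, -2.1]
gripper_width: 0.201
```

```bash
python3 -c "
from h import *
to((509.4,-83,58,1.6),(508,-30,58,1.6))
f=grab('top'); save('top2',f['img'][150:290,190:390].repeat(4,0).repeat(4,1))
W=pts(f);Z=W[...,2]
O=f['origin'];Rm=rot(f['rotation'])
img=f['img'].astype(int)
# light-wood board top at z~0.08: 
m=((Z>.07)&(Z<.10)&(abs(W[...,0]-.51)<.06)&(W[...,1]>-.15)&(W[...,1]<.09)).astype(np.uint8)
P=W[m>0][:,:2]*1000;print(m.sum(),np.nanmedian(Z[m>0]),cv2.minAreaRect(P.astype(np.float32)))
"
```

```text
t 5.65 pos [507.5 -82.3  87.6] yaw 1.74 F [ 0.5  0.2 -2.1] w 0.201
(509.4, -83, 58, 1.6) -> [29.6  1.9  0.7] 0.002
(508, -30, 58, 1.6) -> [ 29.6   2.1 -52.3] 0.002
916 0.0791742738271144 ((505.9042053222656, -8.262588500976562), (66.67961120605469, 122.9000015258789), 1.0422834157943726)
```

View pics/top2.png

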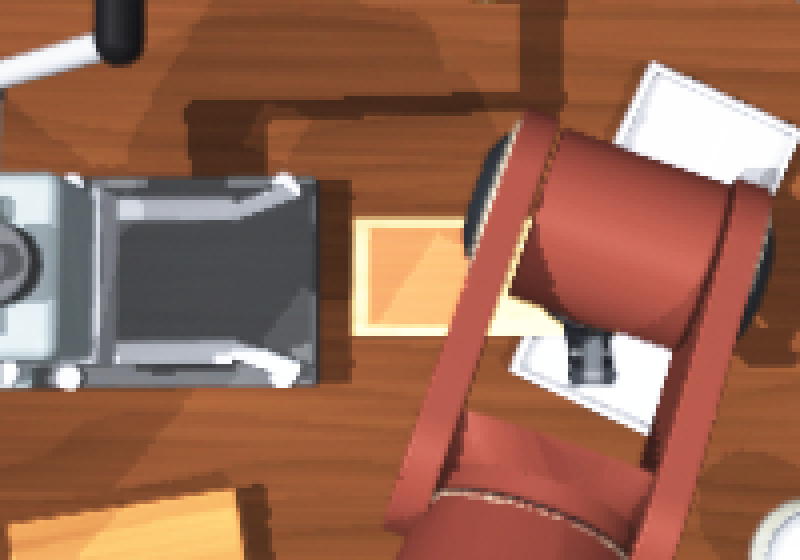

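Carrier held nose-first before the mouth, nose edge at crop column ~352, rows 218–335, roughly aligned with guides (rows ~215–345). Measure its lateral offset in the same camera, and the wrist's clearance over the head.

```bash
python3 - <<'E'
from h import *
f=dict(np.load('top.npz')); img=f['img']; W=pts(f);Z=W[...,2]
O=f['origin'];Rm=rot(f['rotation'])
def ray(u,v,h):
    d=Rm@np.array([(u-f['cx'])/f['fx'],-(v-f['cy'])/f['fy'],-1]); return (O+d*(h-O[2])/d[2])*1000
g=img[...,1].astype(float)
h=.0787
up=[];lo=[]
for u in range(280,302):
    for L,(a,b,s) in ((up,(198,210,1)),(lo,(228,240,-1))):
        d=np.gradient(g[a:b,u])*s; i=int(d.argmax())
        if 0<i<len(d)-1: i=i+.5*(d[i-1]-d[i+1])/(d[i-1]-2*d[i]+d[i+1]); L.append(ray(u,a+i,h)[:2])
for L in (up,lo):
    L=np.array(L); p=np.polyfit(L[:,1],L[:,0],1); r=np.std(L[:,0]-np.polyval(p,L[:,1])); print('yaw',90-np.degrees(np.arctan(p[0])),'x at y=20',np.polyval(p,20),'res',r)
nose=[]
for v in range(208,230):
    d=np.gradient(g[v,270:285]); nose.append(ray(270+d.argmax(),v,h)[1])
print('nose y',np.median(nose))
m=(Z>.2)&(W[...,1]<.05)&(W[...,1]>-.25)&(W[...,0]>.42)
print('wrist zmax',np.nanmax(Z[m]), 'y range',np.nanmin(W[m][:,1]),np.nanmax(W[m][:,1]))
f=grab('side'); W=pts(f); im=f['img'];save('side2',im)
m=(np.hypot(W[...,0]-.5075,W[...,1]+.0823)<.13)&(W[...,2]>.05)&(W[...,2]<.5)
red=(im[...,0]>im[...,2]*1.5+10)
for lo_ in np.arange(.1,.5,.03):
    k=m&(W[...,2]>=lo_)&(W[...,2]<lo_+.03)
    if k.sum()>5: print(round(lo_,2),k.sum(),'y',W[k][:,1].min().round(3),W[k][:,1].max().round(3),'x',W[k][:,0].min().round(3),W[k][:,0].max().round(3))
E
```

```text
yaw 91.10484159142536 x at y=20 540.7410424663018 res 0.02497827783421864
yaw 91.2142364907672 x at y=20 471.01978835799656 res 0.0690899203755558
nose y 53.58207155954388
wrist zmax 0.4469933773344942 y range -0.14761754569322122 0.005005947569699531
0.1 132 y -0.088 -0.054 x 0.485 0.531
0.13 139 y -0.094 -0.064 x 0.457 0.554
0.16 219 y -0.095 -0.062 x 0.445 0.572
0.19 96 y -0.089 -0.047 x 0.451 0.567
0.22 193 y -0.105 -0.043 x 0.482 0.547
0.25 224 y -0.109 -0.044 x 0.478 0.546
0.28 186 y -0.108 -0.045 x 0.486 0.547
0.31 99 y -0.114 -0.018 x 0.486 0.55
0.34 463 y -0.146 0.004 x 0.387 0.566
0.37 1266 y -0.148 0.009 x 0.386 0.566
0.4 1497 y -0.145 0.007 x 0.396 0.555
0.43 851 y -0.118 0.007 x 0.378 0.479
0.46 49 y -0.06 -0.023 x 0.381 0.395
```

```bash
python3 -c "
from h import *
to((508.2,-82,57,2.1),(507.2,-30,57,2.1),(506.3,0,57,2.1))"
```

```text
t 5.75 pos [507.8 -82.5  88. ] yaw 1.76 F [-0.   0.3 -2.7] w 0.197
(508.2, -82, 57, 2.1) -> [31.   0.5 -0.5] -0.006
(507.2, -30, 57, 2.1) -> [ 31.    1.1 -52.5] -0.006
(506.3, 0, 57, 2.1) -> [ 31.    1.1 -82.5] -0.006
```

Emit:
play_rows --pt "16 0.5 0 -0.006 1" --pt "31 0.5 0 -0.006 1" --pt "31 0.5 0 -0.006 1" --pt "31 0.8 -20 -0.006 1" --pt "31 1.1 -40 -0.006 1" --pt "31 1.1 -60 -0.006 1" --pt "31 1.1 -75 -0.006 1" --pt "31 1.1 -82 -0.006 1"

```text
time: 6.75
tool_pos: [0.5064, 0.0004, 0.0573]
tool_rot: [0.51, 0.49, 0.51, -0.49]
contact_force: [0.3, -0.7, -2.5]
gripper_width: 0.203
```

```bash
python3 -c "
from h import *
to((504.4,80,57,2.1),(503.5,110,57,2.1),(503.3,121,57,2.1))
f=grab('top'); save('top3',f['img'][170:260,190:330].repeat(5,0).repeat(5,1))"
```

```text
t 6.75 pos [5.064e+02 4.000e-01 5.730e+01] yaw 2.28 F [ 0.3 -0.7 -2.5] w 0.203
(504.4, 80, 57, 2.1) -> [  0.3   1.1 -79.6] 0.003
(503.5, 110, 57, 2.1) -> [   0.3    1.4 -109.6] 0.003
(503.3, 121, 57, 2.1) -> [   0.3    1.7 -120.6] 0.003
```

View pics/top3.png

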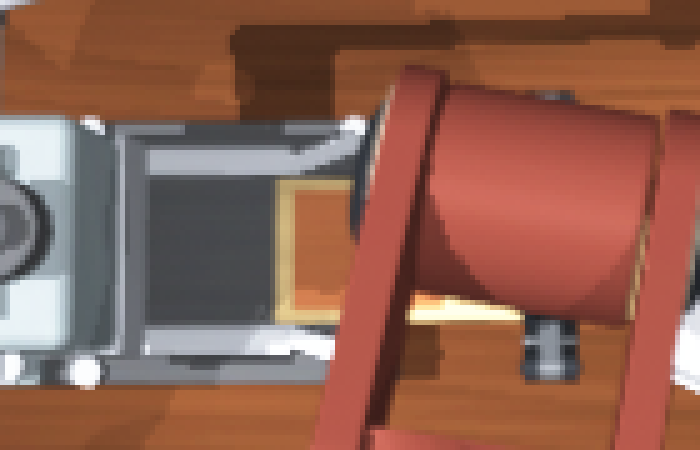

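Nose at crop column ~277, rows 181–325, just entering between the rails (rows ~176–325). Advance in steps watching the force.

Emit:
play_rows --pt "0 0.5 -6 0 1" --pt "0 0.7 -12 0 1" --pt "0 0.9 -18 0 1" --pt "0 1 -25 0 1" --pt "0 1 -32 0 1" --pt "0 1 -40 0 1" --pt "0 1 -40 0 1"

```text
time: 7.68
tool_pos: [0.5058, 0.0404, 0.0572]
tool_rot: [0.51, 0.49, 0.51, -0.49]
contact_force: [0.8, -0.7, -2.4]
gripper_width: 0.202
```

```bash
python3 -c "
from h import *
to((504.4,80,57,2.1),(503.5,110,57,2.1),(503.3,121,57,2.1))"
```

```text
t 7.67 pos [505.8  40.4  57.2] yaw 2.29 F [ 0.8 -0.7 -2.4] w 0.202
(504.4, 80, 57, 2.1) -> [  0.2   0.2 -39.7] 0.003
(503.5, 110, 57, 2.1) -> [  0.2   0.5 -69.7] 0.003
(503.3, 121, 57, 2.1) -> [  0.2   0.8 -80.7] 0.003
```

Emit:
play_rows --pt "0 0.1 -8 0.003 1" --pt "0 0.2 -16 0.003 1" --pt "0 0.3 -25 0.003 1" --pt "0 0.3 -34 0.003 1" --pt "0 0.4 -43 0.003 1" --pt "0 0.4 -52 0.003 1" --pt "0 0.4 -60 0.003 1" --pt "0 0.4 -60 0.003 1"

```text
time: 8.68
tool_pos: [0.5039, 0.1003, 0.0573]
tool_rot: [0.509, 0.491, 0.509, -0.491]
contact_force: [-0.1, 0.4, -1.6]
gripper_width: 0.2
```

Emit:
play_rows --pt "0 0 -5 0 1" --pt "0 0 -10 0 1" --pt "1 0.2 -14 0 1" --pt "1 0.2 -16 0 1" --pt "1.5 0.2 -18 0 1" --pt "1.5 0.2 -18 0 1"

```text
time: 9.43
tool_pos: [0.5034, 0.1178, 0.0557]
tool_rot: [0.509, 0.491, 0.509, -0.491]
contact_force: [-0.4, 0.4, -1.8]
gripper_width: 0.201
```

```bash
python3 -c "
from h import *
to((503.3,121,57,2.1))"
```

```text
t 9.43 pos [503.4 117.8  55.7] yaw 2.07 F [-0.4  0.4 -1.8] w 0.201
(503.3, 121, 57, 2.1) -> [-1.3 -0.  -3.2] -0.0
```

Emit:
play_rows --pt "0.5 0 -1.5 0 1" --pt "0.5 0 -3 0 1" --pt "0.5 0 -4 0 1"

```text
time: 9.8
tool_pos: [0.5033, 0.1218, 0.0553]
tool_rot: [0.509, 0.491, 0.509, -0.491]
contact_force: [0.1, -0.0, -2.2]
gripper_width: 0.2
```

Emit:
play_rows --pt "0 0 -1 0 1" --pt "0 0 -2 0 1"

```text
time: 10.05
tool_pos: [0.5034, 0.1235, 0.0554]
tool_rot: [0.509, 0.491, 0.509, -0.491]
contact_force: [-0.3, -2.9, -1.5]
gripper_width: 0.204
```

Contact beginning (−2.9 N along y). Push a bit more and set it down onto the bed.

Emit:
play_rows --pt "0 0 -0.7 0 1" --pt "0 0 -1.4 0 1"

```text
time: 10.3
tool_pos: [0.5035, 0.1236, 0.0556]
tool_rot: [0.51, 0.49, 0.508, -0.492]
contact_force: [-0.3, -8.8, 0.5]
gripper_width: 0.2
```

Emit:
play_rows --pt "0.4 0 0 0 1" --pt "0.8 0 0 0 1" --pt "0.8 0 0 0 1"

```text
time: 10.68
tool_pos: [0.5036, 0.1235, 0.0552]
tool_rot: [0.51, 0.49, 0.508, -0.492]
contact_force: [-0.8, -8.6, 2.6]
gripper_width: 0.2
```

Emit:
play_rows --pt "0 0 0 0 0.3" --pt "0 0 0 0 0" --pt "0 0 0 0 -0.3" --pt "0 0 0 0 -0.6" --pt "0 0 0 0 -0.6"

```text
time: 11.3
tool_pos: [0.5032, 0.1252, 0.0545]
tool_rot: [0.509, 0.491, 0.509, -0.491]
contact_force: [0.8, -0.3, 1.0]
gripper_width: 0.802
```

```bash
python3 -c "
from h import *
to((503.3,123,57,2.1))
f=grab('wrist'); W=pts(f);Z=W[...,2]
m=((Z>.078)&(Z<.095)&(np.hypot(W[...,0]-.5035,W[...,1]-.122)<.05))
P=W[m][:,:2]*1000; print(m.sum(), cv2.minAreaRect(P.astype(np.float32)),np.median(Z[m]))
save('wrist2',f['img'])"
```

```text
t 11.3 pos [503.2 125.2  54.5] yaw 2.07 F [ 0.8 -0.3  1. ] w 0.802
(503.3, 123, 57, 2.1) -> [-2.5  0.   2.2] -0.001
8308 ((505.22100830078125, 126.73881530761719), (88.78446197509766, 51.74660110473633), 24.92443084716797) 0.08568786999085581
```

View pics/wrist2.png

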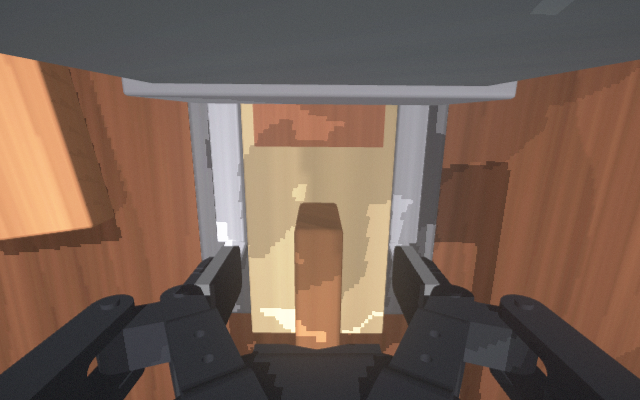

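Wrist view: carrier straight between the rails under the guard, rib upright at px (318,270), fingers clear on both sides. Now lift off and head for the lever.

Emit:
play_rows --pt "20 0 2 0 -0.6" --pt "-10 0 2 0 -0.6" --pt "-50 0 2 0 -0.6" --pt "-110 0 10 0 -1" --pt "-170 0 20 0 -1" --pt "-230 0 20 0 -1" --pt "-285 0 20 0 -1" --pt "-285 0 20 0 -1"

```text
time: 12.35
tool_pos: [0.506, 0.1053, 0.3463]
tool_rot: [0.512, 0.494, 0.506, -0.488]
contact_force: [-0.0, 0.3, -1.0]
gripper_width: 0.999
```

My first row there had a sign slip (20 mm down for 1/8 s) — check that nothing shifted before going on.

```bash
python3 - <<'E'
from h import *
to((640,153.5,340,-88.4))
f=grab('top'); img=f['img']; W=pts(f)
f2=grab('side')
a=cv2.resize(f2['img'][205:325,300:460],None,fx=4,fy=4); b=cv2.resize(grab('wrist')['img'],(640,400))
save('chk',np.hstack([a[:400],cv2.resize(b,(160,100)).repeat(1,0) if 0 else np.zeros((400,0,3),np.uint8)]))
m=(img.max(2)<60)&(W[...,2]>.24)&(W[...,2]<.33)&(W[...,0]>.58)&(W[...,0]<.72)&(W[...,1]>.09)&(W[...,1]<.2)
r=cv2.minAreaRect((W[m][:,:2]*1000).astype(np.float32)); print('bar top',m.sum(),r,np.nanmedian(W[m][:,2]))
W=pts(f2);im=f2['img']
m=(im.max(2)<60)&(W[...,2]>.24)&(W[...,2]<.33)&(W[...,0]>.58)&(W[...,0]<.72)&(W[...,1]>.09)&(W[...,1]<.2)
print('bar side',m.sum(),np.nanmin(W[m],0) if m.any() else 0,np.nanmax(W[m],0) if m.any() else 0)
# rib in side view
m=(W[...,2]>.05)&(W[...,2]<.1)&(abs(W[...,0]-.503)<.035)&(W[...,1]>.05)&(W[...,1]<.17)
P=W[m]*1000; print('rib/side',m.sum(),P.min(0).round(1),P.max(0).round(1))
E
```

```text
t 12.35 pos [506.  105.3 346.3] yaw 2.06 F [-0.   0.3 -1. ] w 0.999
(640, 153.5, 340, -88.4) -> [  7.9 135.5 -43.4] 1.579
bar top 520 ((643.821533203125, 153.1375732421875), (86.8846435546875, 21.732601165771484), 2.3739912509918213) 0.30968021967107434
bar side 223 [0.59548637 0.14325438 0.30102238] [0.68775609 0.16499708 0.31539165]
rib/side 207 [470.   79.3  50. ] [538.  166.6  92.5]
```

View pics/chk.png

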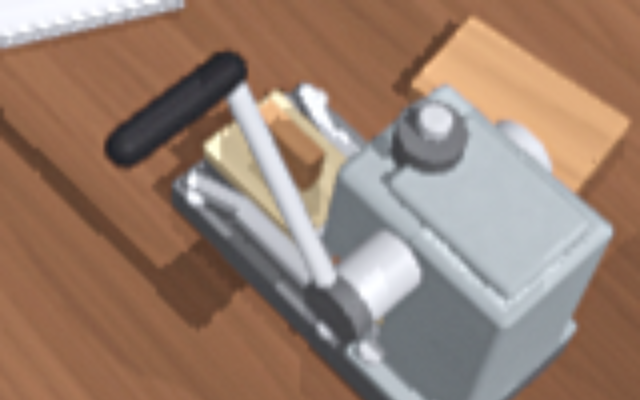

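Carrier still sits between the rails with the rib upright; handle bar unaffected. Check the rib position numerically.

```bash
python3 - <<'E'
from h import *
f=dict(np.load('wrist.npz')); W=pts(f);Z=W[...,2]
for lo,hi,wd,n in((.079,.095,.02,'rib'),(.041,.050,.0345,'board')):
    m=((Z>lo)&(Z<hi)&(abs(W[...,0]-.504)<wd)&(W[...,1]>.03)&(W[...,1]<.19))
    P=W[m][:,:2]*1000
    if m.sum()>20: print(n,m.sum(), cv2.minAreaRect(P.astype(np.float32)),np.median(Z[m]), P.min(0),P.max(0))
# bed/board height slope along y
for y in np.arange(.04,.18,.015):
    m=(abs(W[...,1]-y)<.004)&(abs(W[...,0]-.480)<.006)&(Z<.08); print(round(y,3),np.round(np.nanmedian(Z[m])*1000,1) if m.any() else None,end='; ')
for x in (-.03,-.02,.02,.03):
    m=(abs(W[...,0]-.504-x)<.003)&(abs(W[...,1]-.12)<.03); print(x,np.round(np.nanmedian(Z[m])*1000,1))
E
```

```text
rib 687 ((502.0204772949219, 122.66510009765625), (17.965038299560547, 54.361934661865234), 1.634765386581421) 0.08555847421624935 [492.486718    95.37299511] [511.0660051  149.99400071]
board 3705 ((503.8551025390625, 133.56256103515625), (112.90278625488281, 68.6738052368164), 89.64622497558594) 0.045884744119535914 [469.51092854  77.29229856] [538.4520717 189.9636911]
0.04 -0.5; 0.055 -0.3; 0.07 -0.4; 0.085 45.5; 0.1 45.8; 0.115 45.7; 0.13 45.8; 0.145 45.7; 0.16 45.9; 0.175 46.2; -0.03 424.1
-0.02 429.5
0.02 428.6
0.03 422.7
```

```bash
python3 - <<'E'
from h import *
f=dict(np.load('wrist.npz')); W=pts(f);Z=W[...,2]
for x in(.447,.455,.552,.560):
    m=(Z>.02)&(Z<.036)&(abs(W[...,0]-x)<.004)&(W[...,1]<.12)&(W[...,1]>.03); print('bed front',x,np.sort(W[m][:,1])[:3].round(4) if m.any() else None)
for x in(.475,.49,.52,.535):
    m=(Z>.040)&(Z<.05)&(abs(W[...,0]-x)<.004)&(W[...,1]<.12)&(W[...,1]>.03); print('tail',x,np.sort(W[m][:,1])[:3].round(4) if m.any() else None)
E
```

```text
bed front 0.447 [0.0769 0.0771 0.0771]
bed front 0.455 [0.0773 0.0774 0.0775]
bed front 0.552 [0.0795 0.0811 0.0811]
bed front 0.56 [0.0791 0.0794 0.0795]
tail 0.475 [0.0773 0.0774 0.0774]
tail 0.49 [0.0777 0.0779 0.078 ]
tail 0.52 [0.0793 0.0793 0.0793]
tail 0.535 [0.078  0.0781 0.0783]
```

Emit:
play_rows --pt "8 17 -6 0.18 -1" --pt "8 34 -12 0.36 -1" --pt "8 51 -18 0.54 -1" --pt "8 68 -24 0.72 -1" --pt "8 85 -30 0.9 -1" --pt "8 102 -36 1.08 -1" --pt "8 119 -42 1.26 -1" --pt "8 135 -43 1.44 -1"

```text
time: 13.5
tool_pos: [0.6368, 0.1533, 0.3279]
tool_rot: [-0.057, -0.703, -0.057, 0.707]
contact_force: [-0.8, -0.4, -1.2]
gripper_width: 0.999
```

Emit:
play_rows --pt "0 0 0 0.14 -1" --pt "0 0 0 0.14 -1" --pt "0 0 0 0.14 -1"

```text
time: 13.88
tool_pos: [0.6367, 0.1529, 0.3299]
tool_rot: [-0.01, -0.706, -0.01, 0.708]
contact_force: [0.0, 0.3, -0.1]
gripper_width: 1.001
```

```bash
python3 - <<'E'
from h import *
to((642,153.5,282,-88.4))
E
```

```text
t 13.88 pos [636.7 152.9 329.9] yaw -88.35 F [ 0.   0.3 -0.1] w 1.001
(642, 153.5, 282, -88.4) -> [47.9 -0.4 -5.4] 0.001
```

Tail flush with the bed front within ~1 mm: fully home. Now grip the bar.

Emit:
play_rows --pt "15 0 -5 0 -1" --pt "32 0 -5 0 -1" --pt "48 0 -5 0 -1" --pt "48 0 -5 0 1" --pt "48 0 -5 0 1" --pt "48 0 -5 0 1" --pt "48 0 -5 0 1" --pt "48 0 -5 0 1"

```text
time: 14.88
tool_pos: [0.6427, 0.1525, 0.2849]
tool_rot: [0.01, 0.708, 0.009, -0.706]
contact_force: [-0.8, -2.4, 3.5]
gripper_width: 0.253
```

```bash
python3 - <<'E'
from h import *
to((642,153.5,282,-88.4))
E
```

```text
t 14.88 pos [642.7 152.5 284.9] yaw -88.48 F [-0.8 -2.4  3.5] w 0.253
(642, 153.5, 282, -88.4) -> [ 2.9 -1.   0.7] -0.001
```

Emit:
play_rows --pt "14 15 0 0 1" --pt "30 28 0 0 1" --pt "48 39.5 0 0 1" --pt "66.5 48.5 0 0 1" --pt "86 55 0 0 1" --pt "106.5 59 0 0 1" --pt "127 61 0 0 1" --pt "135 61 0 0 1"

```text
time: 15.88
tool_pos: [0.6446, 0.092, 0.152]
tool_rot: [0.009, 0.708, 0.009, -0.706]
contact_force: [-9.0, -5.2, 12.7]
gripper_width: 0.261
```

Emit:
play_rows --pt "5 0 0 0 1" --pt "10 0 0 0 1" --pt "13 -1 0 0 1" --pt "13 -1 0 0 1"

```text
time: 16.38
tool_pos: [0.6446, 0.0919, 0.1389]
tool_rot: [0.01, 0.708, 0.009, -0.707]
contact_force: [-7.7, -6.8, 13.4]
gripper_width: 0.261
```

```bash
python3 - <<'E'
from h import *
to((642,153.5,282,-88.4))
E
```

```text
t 16.38 pos [644.6  91.9 138.9] yaw -88.51 F [-7.7 -6.8 13.4] w 0.261
(642, 153.5, 282, -88.4) -> [-143.3  -61.4    0.8] -0.002
```

Emit:
play_rows --pt "2 0 0 0 1" --pt "3 0 0 0 1" --pt "3 0 0 0 1"

```text
time: 16.75
tool_pos: [0.6446, 0.092, 0.1366]
tool_rot: [0.01, 0.708, 0.009, -0.707]
contact_force: [-8.9, -6.5, 15.1]
gripper_width: 0.263
```

Emit:
play_rows --pt "2 0 0 0 1" --pt "3 0 0 0 1" --pt "3 0 0 0 1"

```text
time: 17.12
tool_pos: [0.6446, 0.0921, 0.1342]
tool_rot: [0.009, 0.708, 0.009, -0.707]
contact_force: [-10.4, -6.2, 18.4]
gripper_width: 0.263
```

```bash
python3 - <<'E'
from h import *
to((642,153.5,282,-88.4))
f=grab('side'); W=pts(f); im=f['img']
save('lev',cv2.resize(im[205:325,280:460],None,fx=4,fy=4))
m=(im.max(2)<60)&(W[...,2]>.10)&(W[...,2]<.2)&(W[...,0]>.655)&(W[...,0]<.70)&(W[...,1]>.03)&(W[...,1]<.14)
if m.any(): P=W[m]*1000; print('bar outer end',m.sum(),P.min(0),P.max(0),np.median(P,0))
E
```

```text
t 17.12 pos [644.6  92.1 134.2] yaw -88.54 F [-10.4  -6.2  18.4] w 0.263
(642, 153.5, 282, -88.4) -> [-147.8  -61.3    0.8] -0.002
bar outer end 118 [655.02872357  45.28665396 161.94669549] [690.27619094 136.77109549 199.86264025] [666.86700193  94.43131975 171.62079943]
```

View pics/lev.png

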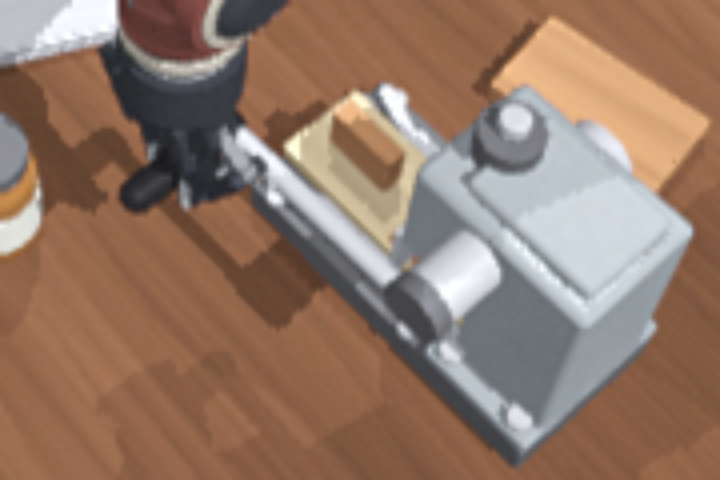

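Side view: lever about level, foot shaft down, carrier unmoved. Force still rising softly; push on to be sure of the stop.

Emit:
play_rows --pt "2 0 0 0 1" --pt "4 0 0 0 1" --pt "4 0 0 0 1"

```text
time: 17.55
tool_pos: [0.6446, 0.0924, 0.129]
tool_rot: [0.009, 0.708, 0.009, -0.706]
contact_force: [-7.5, -4.1, 13.5]
gripper_width: 0.256
```

```bash
python3 - <<'E'
from h import *
W0=None
f=dict(np.load('side.npz'))
def bar(f):
    W=pts(f); im=f['img']
    m=(im.max(2)<70)&(W[...,2]>.12)&(W[...,2]<.19)&(W[...,0]>.664)&(W[...,0]<.70)&(abs(W[...,1]-.092)<.02)
    P=W[m]*1000; print('bar end',m.sum(),'top z',np.percentile(P[:,2],[50,80,95]).round(1),'y',np.median(P[:,1]).round(1))
    # arm of lever: white, x ~0.602, near the bar
    for y in (.11,.13,.15,.17,.19,.21,.23):
        m=(abs(W[...,1]-y)<.008)&(abs(W[...,0]-.602)<.02)&(W[...,2]>.12)&(W[...,2]<.21)
        if m.sum()>3: print(y,m.sum(),np.percentile(W[m][:,2]*1000,90).round(1),end=' | ')
    print()
bar(f); bar(grab('side')); to((642,153.5,282,-88.4))
E
```

```text
bar end 81 top z [170.1 172.6 174.2] y 95.7
0.11 25 170.2 | 0.13 24 171.6 | 0.15 35 172.2 | 0.17 37 173.2 | 0.19 35 174.9 | 0.21 37 176.2 | 0.23 37 177.9 | 
bar end 81 top z [165.5 168.3 170.5] y 95.6
0.11 26 166.5 | 0.13 22 168.3 | 0.15 32 168.3 | 0.17 36 171.7 | 0.19 34 173.4 | 0.21 35 174.4 | 0.23 41 176.9 | 
t 17.6 pos [644.6  92.4 129. ] yaw -88.52 F [-7.  -4.2 13.6] w 0.264
(642, 153.5, 282, -88.4) -> [-153.1  -61.     0.8] -0.002
```

Lever slope now 4.9° below level (stop is 5°). Push a little further to see the force rise.

Emit:
play_rows --pt "2 0 0 0 1" --pt "4 0 0 0 1" --pt "4 0 0 0 1"

```text
time: 17.98
tool_pos: [0.6447, 0.0925, 0.1282]
tool_rot: [0.009, 0.707, 0.009, -0.707]
contact_force: [-14.2, -4.7, 25.0]
gripper_width: 0.255
```

```bash
python3 - <<'E'
from h import *
f=grab('side'); W=pts(f); im=f['img']
Y=np.arange(.11,.235,.01);H=[]
for y in Y:
    m=(abs(W[...,1]-y)<.008)&(abs(W[...,0]-.602)<.02)&(W[...,2]>.12)&(W[...,2]<.21); H.append(np.percentile(W[m][:,2],90))
print(np.degrees(np.arctan(np.polyfit(Y,H,1)[0])),np.array(H[:3])*1000); to((642,153.5,282,-88.4))
E
```

```text
4.749030173826402 [165.82991611 167.10819055 167.08323756]
t 18.02 pos [644.6  92.5 128.1] yaw -88.51 F [-13.6  -5.2  25.5] w 0.259
(642, 153.5, 282, -88.4) -> [-153.9  -60.9    0.9] -0.002
```

Stop reached (1 mm motion for 4 mm commanded, +12 N). Let it back up along the arc.

Emit:
play_rows --pt "-20 1 0 0 1" --pt "-41 -1 0 0 1" --pt "-61 -5 0 0 1" --pt "-81 -12 0 0 1" --pt "-99 -21 0 0 1" --pt "-117 -32 0 0 1" --pt "-133 -45 0 0 1" --pt "-146 -60 0 0 1"

```text
time: 19.02
tool_pos: [0.6433, 0.1438, 0.2756]
tool_rot: [0.014, 0.708, 0.0, -0.706]
contact_force: [-12.5, -28.9, 24.4]
gripper_width: 0.258
```

Emit:
play_rows --pt "0 0 0 0 1" --pt "0 0 0 0 0.3" --pt "0 0 0 0 -0.5" --pt "0 0 0 0 -1" --pt "0 0 0 0 -1" --pt "-20 0 0 0 -1" --pt "-45 0 0 0 -1" --pt "-80 0 0 0 -1"

```text
time: 20.02
tool_pos: [0.6421, 0.1533, 0.3488]
tool_rot: [-0.01, -0.707, -0.01, 0.707]
contact_force: [0.1, 0.3, -0.6]
gripper_width: 0.999
```

```bash
python3 - <<'E'
from h import *
to((503.5,105,340,2.1))
f=grab('side'); W=pts(f); im=f['img']
m=(im.max(2)<60)&(W[...,2]>.24)&(W[...,2]<.33)&(W[...,0]>.58)&(W[...,0]<.69)&(W[...,1]>.09)&(W[...,1]<.2)
print('bar side',m.sum(),np.nanmin(W[m],0),np.nanmax(W[m],0))
P=W[(abs(W[...,0]-.602)<.02)&(W[...,2]>.2)&(W[...,2]<.28)&(W[...,1]>.14)&(W[...,1]<.25)]; p=np.polyfit(P[:,1],P[:,2],1); print('lever angle',np.degrees(np.arctan(p[0])))
save('up',cv2.resize(im[150:325,220:460],None,fx=3,fy=3))
E
```

```text
t 20.02 pos [642.1 153.3 348.8] yaw -88.45 F [ 0.1  0.3 -0.6] w 0.999
(503.5, 105, 340, 2.1) -> [  8.9  44.5 139.8] -1.58
bar side 236 [0.59628898 0.14317652 0.29749373] [0.6886124  0.1648615  0.31584834]
lever angle -49.29650545314924
```

Lever is back at its top (49.3° in view, bar where it began). Back to the carrier.

Emit:
play_rows --pt "0 5 20 -0.18 -1" --pt "0 10 40 -0.36 -1" --pt "0 15 60 -0.54 -1" --pt "0 20 80 -0.72 -1" --pt "0 25 100 -0.9 -1" --pt "0 28 120 -1.08 -1" --pt "0 30 140 -1.26 -1" --pt "0 30 140 -1.44 -1"

```text
time: 21.08
tool_pos: [0.5026, 0.1194, 0.3495]
tool_rot: [0.476, 0.525, 0.474, -0.523]
contact_force: [0.2, 0.7, 1.1]
gripper_width: 1.0
```

Emit:
play_rows --pt "0 0 0 -0.14 -1" --pt "0 0 0 -0.14 -1" --pt "0 0 0 -0.14 -1"

```text
time: 21.45
tool_pos: [0.5033, 0.1194, 0.3482]
tool_rot: [0.509, 0.492, 0.508, -0.491]
contact_force: [-0.9, -0.2, -0.2]
gripper_width: 0.996
```

```bash
python3 - <<'E'
from h import *
to((503.5,122,120,2.0),(503.5,122,56,2.0))
E
```

```text
t 21.45 pos [503.3 119.4 348.2] yaw 1.95 F [-0.9 -0.2 -0.2] w 0.996
(503.5, 122, 120, 2.0) -> [ 2.282e+02  1.000e-01 -2.500e+00] -0.001
(503.5, 122, 56, 2.0) -> [292.2  -0.   -2.5] -0.001
```

Emit:
play_rows --pt "60 0 -2 0 -1" --pt "120 0 -2 0 -1" --pt "175 0 -2 0 -1" --pt "220 0 -2 0 -1" --pt "255 0 -2 0 -1" --pt "278 0 -2 0 -1" --pt "290 0 -2 0 -1" --pt "290 0 -2 0 -1"

```text
time: 22.45
tool_pos: [0.5028, 0.1214, 0.0571]
tool_rot: [0.508, 0.491, 0.509, -0.491]
contact_force: [-0.2, -0.4, 0.7]
gripper_width: 0.999
```

Emit:
play_rows --pt "0 0 0 0 1" --pt "0 0 0 0 1" --pt "0 0 0 0 1" --pt "0 0 0 0 1" --pt "0 0 0 0 1" --pt "0 0 0 0 1"

```text
time: 23.2
tool_pos: [0.5037, 0.1214, 0.0582]
tool_rot: [0.509, 0.491, 0.509, -0.491]
contact_force: [0.4, -0.3, 3.4]
gripper_width: 0.203
```

```bash
python3 - <<'E'
from h import *
to((504,105,58,1.9),(507,0,58,1.7))
E
```

```text
t 23.2 pos [503.7 121.4  58.2] yaw 2.06 F [ 0.4 -0.3  3.4] w 0.203
(504, 105, 58, 1.9) -> [ 0.2 -0.3 16.4] 0.003
(507, 0, 58, 1.7) -> [  0.2  -1.  121.4] 0.006
```

Emit:
play_rows --pt "-1.5 0 2 0 1" --pt "-2 0 12 0 1" --pt "-2 -0.2 30 0 1" --pt "-2 -0.4 52 0 1" --pt "-2 -0.6 78 0 1" --pt "-2 -0.8 104 0 1" --pt "-2 -1 130 0 1" --pt "-4 -1 155 0 1"

```text
time: 24.2
tool_pos: [0.5067, -0.0355, 0.0609]
tool_rot: [0.508, 0.491, 0.509, -0.492]
contact_force: [0.0, 1.2, -1.0]
gripper_width: 0.198
```

Emit:
play_rows --pt "-10 0 30 0 1" --pt "-30 0 50 0 1" --pt "-50 0 60 0 1" --pt "-50 0 60 0 1"

```text
time: 24.7
tool_pos: [0.5106, -0.0954, 0.113]
tool_rot: [0.51, 0.492, 0.507, -0.491]
contact_force: [-0.0, 0.1, -2.4]
gripper_width: 0.203
```

```bash
python3 - <<'E'
from h import *
# tray centre (top cam -> tool frame offset ~-0.5,-0.9); nose at 156.15 deg; rib 45 mm tailward
c=np.array([528.8-.5,-133-.9]); a=np.radians(156.15); r=c-45*np.array([np.cos(a),np.sin(a)]); print(r)
to((r[0],r[1],100,66.15+.4))
E
```

```text
[ 569.45732219 -152.0954618 ]
t 24.7 pos [510.6 -95.4 113. ] yaw 1.94 F [-0.   0.1 -2.4] w 0.203
(np.float64(569.4573221909376), np.float64(-152.09546179879354), 100, 66.55000000000001) -> [13.3 56.8 58.6] -1.128
```

Emit:
play_rows --pt "5 8 20 -0.1 1" --pt "10 16 40 -0.28 1" --pt "13 26 58 -0.46 1" --pt "13 36 58 -0.64 1" --pt "13 46 58 -0.82 1" --pt "13 57 58 -1.0 1" --pt "13 57 58 -1.13 1" --pt "13 57 58 -1.13 1"

```text
time: 25.7
tool_pos: [0.5679, -0.149, 0.0968]
tool_rot: [0.692, 0.143, 0.693, -0.142]
contact_force: [0.2, -0.3, -2.0]
gripper_width: 0.197
```

```bash
python3 - <<'E'
from h import *
to((569.5,-152.1,100,66.55),(569.5,-152.1,36,66.55))
f=grab('top'); W=pts(f); Z=W[...,2]
save('tray',cv2.resize(f['img'][150:280,290:420],None,fx=4,fy=4))
h=100-28.2+16
w=grab('wrist'); V=pts(w); Zw=V[...,2]
def rect(W,m): 
    P=(W[m][:,:2]*1000).astype(np.float32); return m.sum(),cv2.minAreaRect(P)
m=(Zw>.078)&(Zw<.098)&(np.hypot(V[...,0]-.528,V[...,1]+.134)<.11); print('board wrist',rect(V,m),V[m].min(0),V[m].max(0))
m=(Zw>.011)&(Zw<.021)&(np.hypot(V[...,0]-.528,V[...,1]+.134)<.14); print('rim wrist',rect(V,m))
E
```

```text
t 25.7 pos [ 567.9 -149.    96.8] yaw 66.73 F [ 0.2 -0.3 -2. ] w 0.197
(569.5, -152.1, 100, 66.55) -> [-3.2 -2.2  2.7] 0.003
(569.5, -152.1, 36, 66.55) -> [60.8 -2.2  2.9] 0.003
board wrist (np.int64(35803), ((524.48681640625, -130.236328125), (70.34532165527344, 129.984619140625), 66.51652526855469)) [ 0.45118966 -0.18798716  0.08226293] [ 0.59793138 -0.0722816   0.09797954]
rim wrist (np.int64(1664), ((534.3106079101562, -136.6373291015625), (105.39385986328125, 195.4584503173828), 66.24137878417969))
```

View pics/tray.png

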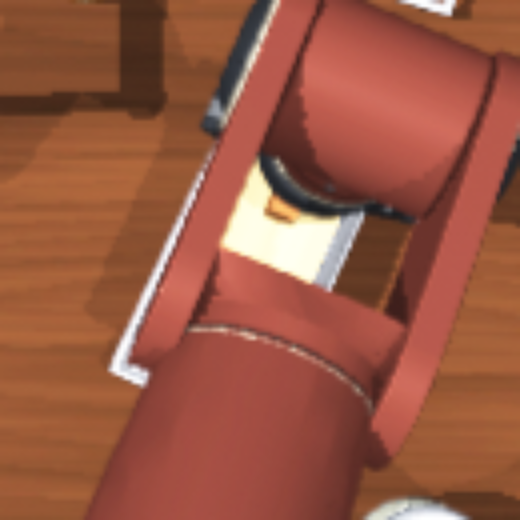

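Arm hides most, but the board (rib at crop (283,208)) is over the tray, and the wrist camera gives 2 mm lateral offset, which the planned shift removes. Lower.

Emit:
play_rows --pt "0 -2.2 2.8 0.004 1" --pt "15 -2.2 2.8 0.004 1" --pt "30 -2.2 2.8 0.004 1" --pt "42 -2.2 2.8 0.004 1" --pt "52 -2.2 2.8 0.004 1" --pt "58 -2.2 2.8 0.004 1" --pt "60 -2.2 2.8 0.004 1" --pt "60 -2.2 2.8 0.004 1"

```text
time: 26.8
tool_pos: [0.5708, -0.1526, 0.0388]
tool_rot: [0.693, 0.143, 0.692, -0.144]
contact_force: [-0.9, -0.1, -2.8]
gripper_width: 0.198
```

Emit:
play_rows --pt "1 0 0 0 1" --pt "2 0 0 0 1" --pt "2 0 0 0 1"

```text
time: 27.18
tool_pos: [0.5706, -0.1526, 0.0366]
tool_rot: [0.692, 0.143, 0.692, -0.144]
contact_force: [0.6, 0.4, -2.9]
gripper_width: 0.2
```

Emit:
play_rows --pt "0.7 0 0 0 1" --pt "1.4 0 0 0 1" --pt "1.4 0 0 0 1"

```text
time: 27.55
tool_pos: [0.5705, -0.1525, 0.035]
tool_rot: [0.692, 0.144, 0.692, -0.144]
contact_force: [0.0, -0.3, -2.6]
gripper_width: 0.199
```

Emit:
play_rows --pt "0.8 0 0 0 1" --pt "1.5 0 0 0 1" --pt "1.5 0 0 0 1"

```text
time: 27.92
tool_pos: [0.5705, -0.1525, 0.0335]
tool_rot: [0.692, 0.144, 0.692, -0.144]
contact_force: [0.5, 0.3, -2.2]
gripper_width: 0.2
```

Emit:
play_rows --pt "0.5 0 0 0 1" --pt "1 0 0 0 1" --pt "1 0 0 0 1"

```text
time: 28.3
tool_pos: [0.5705, -0.1526, 0.0325]
tool_rot: [0.692, 0.144, 0.692, -0.144]
contact_force: [0.2, -0.3, -2.4]
gripper_width: 0.2
```

Emit:
play_rows --pt "0.5 0 0 0 1" --pt "1 0 0 0 1" --pt "1 0 0 0 1"

```text
time: 28.68
tool_pos: [0.5707, -0.1526, 0.0322]
tool_rot: [0.692, 0.143, 0.692, -0.144]
contact_force: [-2.3, 1.1, 3.5]
gripper_width: 0.201
```

Emit:
play_rows --pt "0.5 0 0 0 1" --pt "1 0 0 0 1" --pt "1 0 0 0 1"

```text
time: 29.05
tool_pos: [0.5707, -0.1526, 0.0322]
tool_rot: [0.692, 0.143, 0.693, -0.143]
contact_force: [-5.6, 1.8, 9.2]
gripper_width: 0.198
```

On the floor (force +9 N at z 32.2, as predicted 32.7). Release and lift.

Emit:
play_rows --pt "-1 0 0 0 1" --pt "-1 0 0 0 0.3" --pt "-1 0 0 0 -0.3" --pt "-1 0 0 0 -1" --pt "-1 0 0 0 -1" --pt "-20 0 0 0 -1" --pt "-70 0 0 0 -1" --pt "-130 0 0 0 -1"

```text
time: 30.05
tool_pos: [0.5699, -0.1522, 0.1621]
tool_rot: [0.692, 0.144, 0.693, -0.143]
contact_force: [1.8, -0.1, -0.1]
gripper_width: 1.001
```

Emit:
play_rows --pt "-60 0 0 0 -1" --pt "-120 0 0 0 -1" --pt "-120 -40 -60 0 -1" --pt "-120 -80 -120 0 -1" --pt "-120 -100 -170 0 -1" --pt "-120 -100 -170 0 -1"

```text
time: 30.8
tool_pos: [0.3725, -0.1766, 0.2819]
tool_rot: [0.693, 0.144, 0.691, -0.145]
contact_force: [0.8, 0.7, 0.2]
gripper_width: 1.0
```

```bash
python3 - <<'E'
from h import *
to((400,-300,200,0))
f=grab('top'); s=grab('side'); save('end',s['img'])
for n,q in (('top',f),('side',s)):
    W=pts(q); Z=W[...,2]
    for k,lo,hi,r in(('board',.018,.026,.1),('rib',.05,.068,.1),('rim',.011,.0175,.14)):
        m=(Z>lo)&(Z<hi)&(np.hypot(W[...,0]-.528,W[...,1]+.134)<r)
        if m.sum()>10: b=cv2.minAreaRect((W[m][:,:2]*1000).astype(np.float32)); print(n,k,m.sum(),np.round(b[0],1),np.round(b[1],1),round(b[2],1),np.median(Z[m]).round(4))
W=pts(f); 
for k,u0,v0,u1,v1,h in(('tin',370,265,425,320,.05),('jar',285,105,340,160,.07),('block',180,262,265,325,.012),('brayer',370,90,470,165,.012)):
    a=W[v0:v1,u0:u1].reshape(-1,3); a=a[a[:,2]>h]; print(k,len(a),a.mean(0).round(3) if len(a) else '')
E
```

```text
t 30.8 pos [ 372.5 -176.6  281.9] yaw 66.45 F [0.8 0.7 0.2] w 1.0
(400, -300, 200, 0) -> [  82.2 -102.1   74.2] 1.16
top board 1417 [ 528.8 -131.7] [102.4 179.5] 65.9 0.0205
top rib 174 [ 569.7 -151.2] [18.  56.3] 66.1 0.0586
top rim 638 [ 528.6 -132.8] [105.1 215. ] 66.1 0.0154
side board 848 [ 529.5 -132.4] [106.3 179.9] 65.9 0.0217
side rib 123 [ 570.7 -151.6] [21.1 55.5] 66.2 0.0606
side rim 371 [ 529.  -133.6] [110.8 214.8] 66.5 0.015
tin 2834 [ 0.388 -0.134  0.579]
jar 603 [ 0.714 -0.021  0.099]
block 1940 [0.326 0.187 0.022]
brayer 1418 [ 0.74  -0.267  0.031]
```

View pics/end.png

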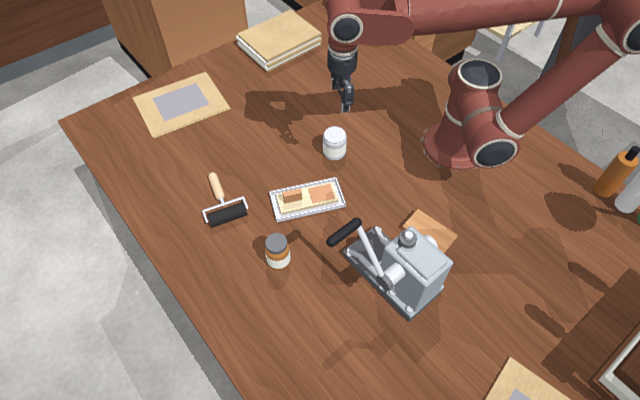

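Carrier sits centred and flat in the tray (px 307,196), lever up, bystanders at the same pixels as at the start, robot clear. Hand in.

```bash
python3 -c "
from h import *
print(manip.job_done())"
```

```text
the job is handed in; nothing more can be done
None
```

The job is done and handed in at about 31 s of the 72 s allowed. The carrier went in along the guides to the back stop, the lever went down to its stop and returned to the top, and the carrier was set down flat in the tray.

**Last checks:**
- **Carrier home:** the nose stalled against the stop at about 9 N. The tail lay within about 1 mm of the bed's front edge, which is where it sits when fully home.
- **Lever:** it measured 4.7–4.9° below level (stop at 5°). The final 4 mm commanded moved it only 0.9 mm while the force rose to 25 N. It then read 49° above level, with the bar back where it started.
- **Tray:** both cameras put the carrier within about 1–2 mm of the tray's centre and within about 1° of its angle. The board top is at 20–22 mm and the rib is upright. It was lowered until it touched (9 N), then released.
- **Bystanders:** in the side picture the tin, jar, block and brayer are at the same pixels as at the start. The closing top-view check on the tin was spoiled by the arm in view, so only the side picture covers it.

**Slips and disagreements:**
- **Wrong row after releasing the carrier in the press:** the first row of that move told the tool to go 20 mm down for 1/8 s instead of up. The force during it was not recorded. Checks straight afterwards showed the carrier unmoved, flat and home.
- **Grip on the bar:** the fingers slipped about 11 mm along it on the way down, so I pushed until the stop was clear. The wrist force reached about 40 N on the return.
- **Cameras:** the top and wrist views differed by about 2.7 mm on the carrier's starting position. The grip closed on the rib as expected.

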